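# Close a denture flask and clamp it in the bench press

### The arm

A 6-joint arm with a two-finger parallel gripper is mounted at the origin on a cart in front of the work surface, level with it; the furniture and walls round the work are solid. World frame = base frame: x ahead of the robot, y to its left, z up, the work surface at z = 0. Lengths are in m, angles in rad, forces in N, time in s.
With the tool pointing down it reaches from about 0.275 to 0.75 m from the base axis. Payload 10.2 kg.
Tool frame: the origin (TCP) lies at the very end of the fingers, on their centre line; the grasp point (between the pads) lies tcp_to_grasp behind it (tcp_to_grasp is the distance from the TCP to the grasp point, in m); z points along the fingers, y is the line along which they close (so a half turn about z gives the same grasp; the last joint's range is limited). The gripper opens to 85 mm and grips with 20 to 120 N. Pads are 22 mm wide; open, the fingers measure 114 mm over their backs; the gripper's body (76 mm by 85 mm) begins 54 mm behind the grasp point. The pads swing forward as they close: fully open they stand 13 mm farther back than shut.
Start: joints at [1.007, 0.313, 1.498, -0, 1.331, -0.223], TCP at [0.175, 0.495, 0.231] pointing down, gripper open.
Joint ranges: [-2.94, 2.94], [-0.97, 2.17], [0.19, 2.56], [-1.23, 4.37], [0.02, 3.11], [-2.88, 2.88]. Speed limits (rad/s): [2.39, 2.39, 3.01, 3.14, 3.14, 3.14].

### API

Orientations are given as a 3x3 rotation matrix whose columns are the frame's x, y, z axes.
In Python, from station import * gives the robot as it stands. Calls block until the motion is done:
- move_pose(position, orientation): joint-space move of the TCP to a pose.
- move_l(position, orientation=None, feed=0.15, guard=None): straight line of the TCP; orientation=None keeps the orientation; feed is the mean speed in m/s. With guard (N) it stops when the force on the tool has changed by that much, and returns True; else False.
- move_joints(angles): joint-space move.
- ungrasp() and grasp(): open the fingers fully, or close them until they stop; the grip force is fixed at half the most.
- pause(seconds).
- ik(position, orientation): joint angles nearest the present ones, or None.
- state(): the state.
- get_image(name): name is "side" or "top"; returns a dict with "pixels" (480x640x3 uint8, red, green, blue), "range_z" (480x640 float32, m along the optical axis (not along the pixel's ray), 0 where there is no reading), "fx", "fy", "cx", "cy" (pixels), "k1" (the pictures are not rectified: a ray, as slopes to the right and down, at radius r is drawn at 1 + k1 r^2 times it, then the intrinsics apply), "xyz" and "orientation" of the camera in the world. Camera axes: x right, y down, z forward; pixel columns grow to the right and rows downward; lengths in m; the calibration is good to about 2 mm. A picture is of the moment at which its call begins.
A pose or a line that the arm cannot do raises IKError and nothing moves.
- finish_job(): hands the job in; it is judged then, once.
Trained networks look in a picture, given as the dict that the camera call returned (one of the last four; its "shot" number tells which), for a name from the list of things; names that differ only in an ending like _2 or _b are one class to them, and where a whole thing is asked for, a point or a joint stands for the part that bears it (a point fixed in the world has none). Each returns a list of dicts, best first, with "conf" (0 to 1); they miss things now and then, are a little off and sometimes report something else, mostly with a low value. They report only what shows in the picture. A call takes as long as a camera call.
- boxes_of(picture, thing): "position" ([x, y, z] in m, in the coordinates of the camera as it stood for that picture, good to about 4 mm: the middle of the surface that is visible of it).
The state is a dict: "clock": time; "joint_pos": joint angles; "qd": joint speeds; "tau": joint torques, N m; "tcp_pos": TCP position; "eef_rot": TCP orientation; "contact_force": force on the tool from outside, world axes, zero at the start; "ft_torque": the same for the moment, N m; "width": finger opening in m; "grip_force": force on a finger pad.
Only numpy, scipy, OpenCV 4.12 (cv2) and the standard library are available. Lean on these libraries where they do the work, as an engineer would, in place of code of your own. Each camera call takes 0.05 s, during which the arm holds its last target. There are 200 camera calls.

### The job

Close the packed denture flask and clamp it in the bench press. Its lower half waits on the front of the press bed: fit the upper half over the two guide pins, then the lid, each flat and fully down; then, with the lever still raised, slide the closed flask along the bed without lifting it, back against the stop under the foot, and bring the lever all the way down so that the foot presses on the lid. Leave the other things on the bench where they are, and let go of everything at the end.

Things in the scene. Friction and masses are not known exactly. Their poses are not given: they have to be found in the camera images.
- flask_base: lower half of the flask: brass box 88 x 64 x 28 mm full of plaster, a solid round ear (26 mm) at x = -53 and +53 mm, 132 mm long in all along x. On each ear a steel guide pin, 9 mm thick with tapered tip, from z = 28 to 72 mm. Origin: centre of the underside. Loose, 0.6 kg, stands on the front of the press bed between its rails (2 mm side play), its x along the bed.
- flask_top: upper half: brass box 88 x 64 x 30 mm full of plaster, an ear (26 mm) at x = -53 and +53 mm with a 14 mm through bore for a pin. Origin: centre of the underside. Loose, 0.4 to 0.6 kg, flat on the bench left or right of the press (may swap with the lid). Grasp across its 64 mm width (y). Fits either way round; fully down its origin is 28 mm above the lower half's.
- flask_lid: lid: brass plate 88 x 64 x 12 mm with two such bored ears (12 mm high) at x = -53 and +53 mm and a round boss of 44 mm on top (to z = 16 mm). Origin: centre of the underside. Loose, 0.2 to 0.3 kg, flat on the bench, boss up. Grasp across its 64 mm width (y). Fits either way round; fully down its origin is 58 mm above the lower half's and the pins stand out 2 mm.
- press_bed (a point): point on the bed of the fixed grey press, 12 mm above the bench, right under the foot: the lower half's centre goes here (against the stop it is 2 mm further). Its x runs along the bed to the column, y left, z up. Bed 84 mm wide, x = -190 to +96 mm; rails 9 mm high, inner faces at y = -34.5 and +34.5 mm. The lower half starts 104 to 118 mm in front (-x).
- press_stop (a point): middle of the stop, the column's front face, 68 mm behind press_bed and 20 mm above the bed; the flask's rear ear meets it. Axes as press_bed. Column 62 mm wide, 153 mm high over the bed.
- press_head (a point): lower front edge of the press head, middle; 25 mm in front of press_bed and 100 mm above the bed. The head is 44 mm wide and 53 mm high. Axes as press_bed.
- press_lever (a joint): lever angle in rad: 0 = fully down, level, pointing to the press's right (-y), foot lowest; 1.25 = fully up, foot 14 mm higher. Hinge axis along the press's x, 130 mm above press_bed. Stays where it is left; about 3 to 4 N at the grip moves it. Starts raised, 0.75 to 1.25, where the closed flask passes under the foot; below 0.4 the foot bars the way in.
- lever_grip (a point): middle of the lever's round black handle (19 mm thick, 65 mm long), 110 mm from the hinge axis. From press_bed: y = -110, z = +130 mm at joint 0; y = -35, z = +234 mm at joint 1.25; x = 0. Pinch it from above, fingers closing along the press's x; it turns between the fingers along its arc. Or push it down from its upper left side.
- press_foot: round steel foot, 40 mm, under the press ram, on a spring (gives up to 9 mm). Origin: centre of its underside, 70 mm above press_bed with the lever down, 84 mm with it up. The closed flask is 74 mm high at its boss, so the foot yields 4 mm and presses with about 15 N.
- lamp_cream: fixed cream magnifier lamp left of the work, between it and where the robot's hand may start. Its upright hood spans x = -270 to -70, y = +30 to +70, z = 0 to +260 mm from this origin (axes as the world), its thin arms rise above and behind it. Pass on the robot's side of it, with the arm folded.
- wax_up: bystander: denture wax-up on a white cast, 61 x 70 x 37 mm, on the bench to the left. Origin: centre of the underside.
- wax_box: bystander: small white cardboard box with a red stripe, 60 x 90 x 20 mm, on the bench to the right. Origin: centre of the underside.
- wax_spatula: bystander: thin steel modelling spatula, 165 mm long along its y, 7 mm thick, on the bench far to the right. Origin: centre of the underside.

How it is judged:
On the way, in this order (a step that is already met when the one before it is completed fails the run):
1. the upper half is fully down on the lower half, which still stands at the front of the bed (z of flask_top in the frame of flask_base between 0.026 and 0.0305 m and horizontal distance between flask_top and flask_base below 0.006 m and angle between the x axis of flask_top and the x axis of flask_base, either way round below 0.12 rad and angle between flask_top's own z axis and vertical below 0.08 rad and horizontal distance between flask_base and press_bed above 0.06 m), for 0.2 s.
2. the lid is fully down on the upper half, the flask still in front of the head (all of step 1 and z of flask_lid in the frame of flask_base between 0.056 and 0.0605 m and horizontal distance between flask_lid and flask_base below 0.006 m and angle between the x axis of flask_lid and the x axis of flask_base, either way round below 0.12 rad and angle between flask_lid's own z axis and vertical below 0.08 rad), for 0.2 s.
3. the closed flask stands under the foot (z of flask_top in the frame of flask_base between 0.026 and 0.0305 m and horizontal distance between each of flask_top, flask_lid and flask_base below 0.006 m and angle between the x axis of each of flask_top, flask_lid and the x axis of flask_base, either way round below 0.12 rad and angle between each of flask_top, flask_lid's own z axis and vertical below 0.08 rad and z of flask_lid in the frame of flask_base between 0.056 and 0.0605 m and horizontal distance between flask_base and press_bed below 0.01 m), for 0.2 s.
At the end, for the whole second after the job is handed in: Upper half and lid are fully down on the lower half (within 2.5 mm in height, 6 mm sideways and 0.12 rad in yaw), the flask's centre is within 10 mm of the point under the foot, the lever is down (below 0.08 rad), the foot presses on the lid with more than 5 N, and everything is at rest (all of step 3 and value of joint press_lever below 0.08 rad and contact force between press_foot and flask_lid above 5 N and linear speed of each of flask_base, flask_top, flask_lid below 0.02 m/s); the robot touches nothing.
It fails at once if the lower half is lifted off the bed (height (world z) of flask_base above 0.024 m).
It fails at once if a bystander is moved by more than 30 mm (distance of any of wax_up, wax_box, wax_spatula from where it was at the start of the episode above 0.03 m).
It also fails if it takes over 70 s, if anything falls off the work surface, if the arm or the gripper's body presses on something with over 40 N, if the wrist force passes 120 N, or if a joint passes its speed limit or range.

## Working session

There is one attempt and no reset: what is moved stays moved. The work goes in short steps, each a Python script; the robot and the scene stay as the last script left them, time stands still between calls to the robot, and variables do not carry over. Pictures are saved under pics/ and viewed, at most 10 in all, crops included, and the job is handed in when it is done.

```bash
mkdir -p pics; ls; python3 - <<'E'
from station import *
import cv2,numpy as np
s=state();print({k:np.round(v,3).tolist() if not isinstance(v,(int,float)) else v for k,v in s.items()})
try: print(tcp_to_grasp)
except Exception as e: print(e)
for n in("side","top"):
    p=get_image(n);cv2.imwrite(f"pics/{n}0.png",p["pixels"][:,:,::-1]);print(n,p["fx"],p["cx"],p["cy"],p["k1"],p["xyz"],np.round(p["orientation"],3).tolist())
    R=np.array(p["orientation"]);t=np.array(p["xyz"])
    for th in["flask_base","flask_top","flask_lid","press_bed","press_head","lever_grip","press_foot","lamp_cream","wax_up","wax_box","wax_spatula","press_lever"]:
        try: print(th,[(np.round(t+R@np.array(b["position"]),3).tolist(),round(b["conf"],2)) for b in boxes_of(p,th)[:2]])
        except Exception as e: print(th,e)
print(state()["clock"])
E
```

```text
pics
station.py
{'clock': 0.0, 'joint_pos': [1.007, 0.313, 1.498, -0.0, 1.331, -0.223], 'qd': [0.001, -0.0, 0.0, 0.001, 0.001, 0.0], 'tau': [-0.0, -41.227, -25.974, -0.0, 0.004, 0.0], 'tcp_pos': [0.175, 0.495, 0.231], 'eef_rot': [[-0.942, 0.334, -0.001], [0.334, 0.942, -0.001], [0.0, -0.001, -1.0]], 'contact_force': [-1.811, -0.013, -0.581], 'ft_torque': [0.009, -0.026, 0.021], 'grip_force': 0.0, 'width': 0.0852347523732728}
0.0187
side 455.4083639395936 316.01837719564793 234.5678887837815 0.03391463637167688 [0.2206157  0.36523081 1.10142703] [[-0.796, -0.528, 0.296], [-0.605, 0.685, -0.406], [0.012, -0.503, -0.864]]
flask_base [([0.497, -0.174, 0.036], 0.6)]
flask_top [([0.471, 0.101, 0.025], 0.65)]
flask_lid [([0.648, 0.04, 0.008], 0.71)]
press_bed [([0.613, -0.176, 0.037], 0.68)]
press_head [([0.613, -0.175, 0.036], 0.92)]
lever_grip [([0.602, -0.231, 0.2], 0.61), ([0.631, -0.433, 0.022], 0.4)]
press_foot [([0.613, -0.171, 0.037], 0.74)]
lamp_cream [([0.634, -0.437, 0.023], 0.34)]
wax_up [([0.469, 0.1, 0.027], 0.76)]
wax_box [([0.63, -0.434, 0.021], 0.69), ([0.604, -0.231, 0.2], 0.52)]
wax_spatula [([0.631, -0.434, 0.023], 0.15)]
press_lever [([0.606, -0.222, 0.201], 0.92)]
top 455.7045604586446 317.3321882619908 230.79425717829494 0.015081116230933233 [ 0.34348027 -0.06428177  1.52178496] [[0.004, -0.986, 0.168], [-1.0, -0.005, -0.002], [0.003, -0.168, -0.986]]
flask_base [([0.5, -0.178, 0.04], 0.87)]
flask_top [([0.522, -0.35, 0.032], 0.62)]
flask_lid [([0.654, 0.045, 0.009], 0.83)]
press_bed [([0.599, -0.181, 0.018], 0.84)]
press_head [([0.601, -0.18, 0.02], 0.93)]
lever_grip [([0.605, -0.218, 0.204], 0.7)]
press_foot []
lamp_cream []
wax_up [([0.654, 0.041, 0.009], 0.69), ([0.474, 0.094, 0.024], 0.54)]
wax_box [([0.64, -0.435, 0.021], 0.57), ([0.521, -0.348, 0.031], 0.22)]
wax_spatula [([0.445, -0.46, 0.006], 0.42)]
press_lever [([0.605, -0.222, 0.201], 0.48)]
1.3
```

View pics/side0.png

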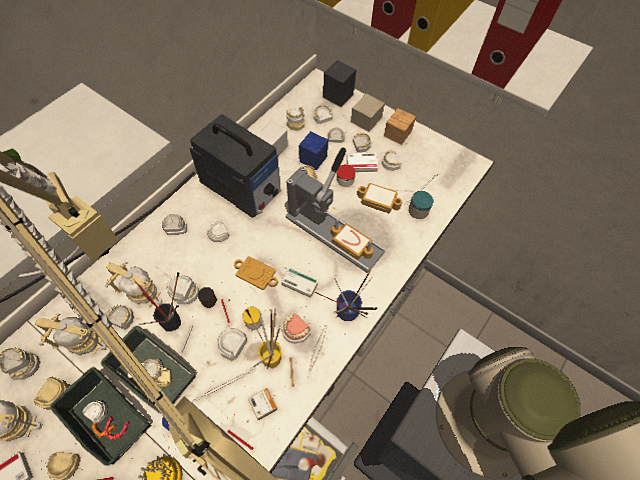

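View pics/top0.png

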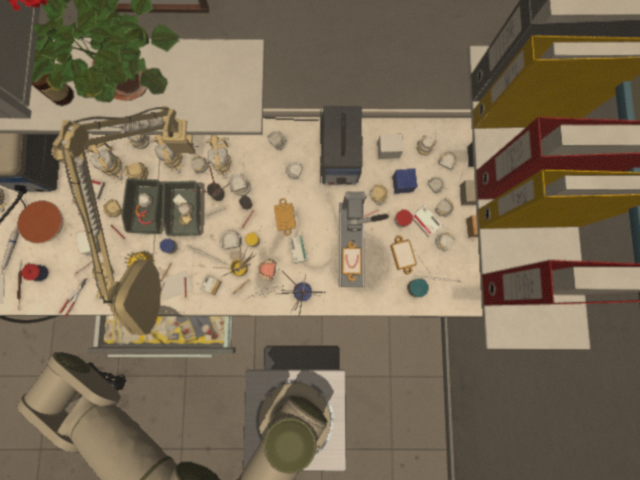

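```bash
cat > h.py <<'E'
from station import *
import cv2,numpy as np
def cloud(p):
    """world points (480,640,3), nan without reading"""
    K=np.array([[p["fx"],0,p["cx"]],[0,p["fy"],p["cy"]],[0,0,1.]])
    u,v=np.meshgrid(np.arange(640.),np.arange(480.))
    n=cv2.undistortPoints(np.stack([u,v],-1).reshape(-1,1,2),K,np.array([p["k1"],0,0,0,0.])).reshape(480,640,2)
    z=p["range_z"].astype(float).copy();z[z==0]=np.nan
    P=np.dstack([n*z[...,None],z])
    return P@np.array(p["orientation"]).T+np.array(p["xyz"])
def project(p,X):
    R=np.array(p["orientation"]);t=np.array(p["xyz"])
    c=(np.atleast_2d(X)-t)@R
    s=c[:,:2]/c[:,2:];s=s*(1+p["k1"]*(s**2).sum(1,keepdims=True))
    return s*[p["fx"],p["fy"]]+[p["cx"],p["cy"]]
def brass(p):
    h=cv2.cvtColor(p["pixels"],cv2.COLOR_RGB2HSV)
    return (h[...,0]>8)&(h[...,0]<28)&(h[...,1]>110)&(h[...,2]>60)
E
python3 - <<'E'
from h import *
for n in("top","side"):
    p=get_image(n);C=cloud(p);B=brass(p)
    print(n)
    # lamp
    m=(C[...,2]>0.03)&(C[...,2]<.35)&(C[...,1]>.2)&(C[...,1]<.6)&(C[...,0]<.62)
    h=cv2.cvtColor(p["pixels"],cv2.COLOR_RGB2HSV)
    q=C[m&(C[...,2]>.12)]
    H,xe,ye=np.histogram2d(q[:,0],q[:,1],bins=[np.arange(-.1,.66,.05),np.arange(.2,.61,.05)]);print(H.astype(int))
    for name,c in(("top",(.521,-.349)),("lid",(.652,.043)),("base",(.499,-.177))):
        d=np.hypot(C[...,0]-c[0],C[...,1]-c[1])
        m=B&(d<.08)&(C[...,2]>.003)
        q=C[m]; 
        z=np.percentile(q[:,2],[5,25,50,75,95])
        (cx,cy),(w,hh),a=cv2.minAreaRect(q[:,:2].astype(np.float32))
        print(name,len(q),np.round(z,4),"rect",round(cx,4),round(cy,4),round(w,4),round(hh,4),round(a,1),"mean",q[:,:2].mean(0).round(4))
    np.savez(f"{n}.npz",C=C,B=B,px=p["pixels"])
    for nm,(a,b,s) in {"top":(.521,-.349,1),"lid":(.652,.043,1),"base":(.52,-.177,1)}.items():
        u,v=project(p,[a,b,.03])[0].astype(int)
        cr=p["pixels"][max(v-40,0):v+40,max(u-40,0):u+40]
        cr=cv2.resize(cr,(260,260),interpolation=cv2.INTER_CUBIC);globals().setdefault("L",[]).append(cr)
cv2.imwrite("pics/crops.png",np.vstack([np.hstack(L[:3]),np.hstack(L[3:])])[:,:,::-1])
E
```

```text
top
[[  0   0   0   0   0   0   0   0]
 [  0   0   0   0   0   0   0   0]
 [  0   0   0   0   0   0   0   0]
 [  0   0   0   0   0   0   0   0]
 [  0   0   0   0  32   0   0   0]
 [  0   0   0   0 134 102   4   0]
 [  0   0   0   0   0   0   3   0]
 [  0   0   0 124  17   0   0   0]
 [  0   0   0 296   0   0   0   0]
 [  0   0   0 329   0   0   0   0]
 [  0   0   0 295   0   0   0   0]
 [  1   1   0 103   9   0   0   0]
 [  0   0   0   0   0   0   0   0]
 [  0   0   0   0   0   0   0   0]
 [  0   0   0   0   0   0   0   0]]
top 184 [0.0145 0.024  0.029  0.0314 0.0347] rect 0.5215 -0.352 0.1278 0.0628 14.8 mean [ 0.518  -0.3458]
lid 504 [0.0082 0.0114 0.0139 0.0162 0.0211] rect 0.6497 0.0436 0.1258 0.062 8.5 mean [0.6494 0.0435]
base 188 [0.0291 0.0375 0.0401 0.0432 0.047 ] rect 0.4994 -0.1783 0.0594 0.1282 89.3 mean [ 0.4934 -0.1744]
side
[[ 0  0  0  0  0  0  0  0]
 [ 0  0  0  0  0  0  0  0]
 [ 0  0  0  0  0  0  0  0]
 [ 0  0  0  0  0  0  0  0]
 [ 0  0  0  0  0  0  0  0]
 [ 0  0  0  0  0  0  0  0]
 [ 0  0  0  0  0  0  0  0]
 [ 0  0  0 58  0  0  0  0]
 [ 0  0  0 61  4  0  0  0]
 [ 0  0  0 24 52  0  0  0]
 [ 0  0  0 18  6  0  0  0]
 [ 0  1  0 47  0  0  0  0]
 [ 0  0  0  0  0  0  0  0]
 [ 0  0  0  0  0  0  0  0]
 [ 0  0  0  0  0  0  0  0]]
top 433 [0.0063 0.0161 0.0264 0.0301 0.033 ] rect 0.5212 -0.3545 0.1261 0.0764 4.8 mean [ 0.5176 -0.3421]
lid 844 [0.0085 0.0117 0.0137 0.016  0.0191] rect 0.6519 0.0424 0.1291 0.0646 7.9 mean [0.6503 0.0435]
base 434 [0.017  0.0297 0.0382 0.0407 0.0437] rect 0.4996 -0.1804 0.065 0.1301 89.2 mean [ 0.4943 -0.1697]
```

View pics/crops.png

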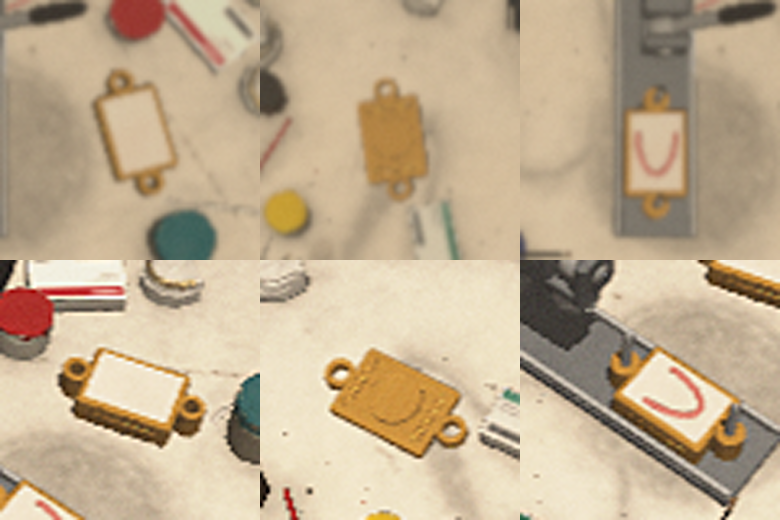

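```bash
cat >> h.py <<'E'
from scipy.optimize import minimize
TH=np.linspace(0,2*np.pi,24,endpoint=False)
RECT=np.array([[-.044,-.032],[.044,-.032],[.044,.032],[-.044,.032]])
EARS=[np.c_[s*.053+.013*np.cos(TH),.013*np.sin(TH)] for s in(-1,1)]
def mask_of(p,c,r=.085,zmin=.003):
    """filled brass silhouette near world point c"""
    C=cloud(p);u,v=project(p,c)[0]
    d=np.hypot(C[...,0]-c[0],C[...,1]-c[1])
    b=(brass(p)&(d<r)&(C[...,2]>zmin)).astype(np.uint8)
    b=cv2.morphologyEx(b,cv2.MORPH_CLOSE,np.ones((3,3),np.uint8))
    k,_=cv2.findContours(b,cv2.RETR_EXTERNAL,cv2.CHAIN_APPROX_NONE)
    k=max(k,key=cv2.contourArea)
    return cv2.drawContours(np.zeros_like(b),[k],-1,1,-1)
def render(p,x,y,a,z0,z1,roi,S=6):
    R=np.array([[np.cos(a),-np.sin(a)],[np.sin(a),np.cos(a)]])
    u0,v0,u1,v1=roi;im=np.zeros(((v1-v0)*S,(u1-u0)*S),np.uint8)
    for o in[RECT]+EARS:
        q=o@R.T+[x,y]
        X=np.r_[np.c_[q,np.full(len(q),z0)],np.c_[q,np.full(len(q),z1)]]
        w=(project(p,X)-[u0,v0]+.5)*S
        cv2.fillConvexPoly(im,cv2.convexHull(np.round(w*16).astype(np.int32)),1,shift=4)
    return cv2.resize(im.astype(np.float32),None,fx=1/S,fy=1/S,interpolation=cv2.INTER_AREA)
def fit(ps,x0,z0,z1,zmin=.003):
    """ps pictures; pose x,y,yaw by silhouette; returns pose, mean mismatch (fraction)"""
    J=[]
    for p in ps:
        u,v=project(p,[x0[0],x0[1],z1])[0].astype(int);roi=(u-50,v-50,u+50,v+50)
        J.append((p,roi,mask_of(p,[x0[0],x0[1],z1],zmin=zmin)[v-50:v+50,u-50:u+50].astype(np.float32)))
    f=lambda t:sum(np.abs(render(p,t[0]+x0[0],t[1]+x0[1],t[2]*5+x0[2],z0,z1,r)-m).sum()/m.sum() for p,r,m in J)/len(J)
    s=minimize(f,np.zeros(3),method="Nelder-Mead",options=dict(initial_simplex=[[0,0,0],[.004,0,0],[0,.004,0],[0,0,.01]],xatol=1e-5,fatol=1e-5))
    return np.array([x0[0]+s.x[0],x0[1]+s.x[1],x0[2]+5*s.x[2]]),s.fun
E
python3 - <<'E'
from h import *
a,b=get_image("top"),get_image("side")
for n,x0,z0,z1,zm in(("top",(.521,-.353,np.radians(12)),0,.03,.003),("lid",(.651,.0435,np.radians(8)),0,.012,.003),("base",(.4995,-.179,0),.012,.04,.02)):
    for ps in([a],[b],[a,b]): r,e=fit(ps,x0,z0,z1,zm);print(n,r.round(4),round(e,3))
C=cloud(a);D=cloud(b)
for n,C in(("t",C),("s",D)):
    # bed front edge and sides, lever
    m=(C[...,2]>.007)&(C[...,2]<.03)&(C[...,0]>.38)&(C[...,0]<.44)&(abs(C[...,1]+.178)<.06);q=C[m]
    print(n,"bed",len(q),np.percentile(q[:,0],[0,2,5]).round(4),np.percentile(q[:,1],[1,5,50,95,99]).round(4),np.median(q[:,2]).round(4))
    m=(C[...,2]>.17)&(C[...,2]<.3)&(C[...,0]>.5)&(C[...,0]<.7)&(C[...,1]<-.13)&(C[...,1]>-.3);q=C[m]
    print("lever",len(q),np.percentile(q,[0,10,50,90,100],axis=0).round(3).tolist())
    m=(C[...,2]>.145)&(C[...,2]<.18)&(C[...,0]>.5)&(C[...,0]<.75)&(abs(C[...,1]+.178)<.05);q=C[m]
    print("head",len(q),np.percentile(q,[0,5,50,95,100],axis=0).round(3).tolist())
E
```

```text
top [ 0.523  -0.3528  0.2805] 2.408
top [ 0.5236 -0.3557  0.2606] 0.096
top [ 0.5234 -0.3541  0.2633] 1.262
lid [0.6518 0.0444 0.1605] 0.103
lid [0.6537 0.0409 0.1527] 0.091
lid [0.6526 0.0428 0.151 ] 0.119
base [ 0.4997 -0.1801 -0.0108] 2.299
base [ 0.5008 -0.184  -0.0115] 1.527
base [ 0.5006 -0.1807 -0.0119] 1.935
t bed 180 [0.3815 0.3931 0.4073] [-0.2186 -0.2152 -0.1765 -0.1397 -0.1264] 0.0137
lever 197 [[0.586, -0.269, 0.17], [0.599, -0.26, 0.171], [0.606, -0.227, 0.211], [0.676, -0.179, 0.248], [0.695, -0.151, 0.257]]
head 599 [[0.584, -0.214, 0.145], [0.588, -0.204, 0.152], [0.649, -0.182, 0.165], [0.696, -0.16, 0.171], [0.701, -0.151, 0.178]]
s bed 269 [0.401  0.4159 0.4169] [-0.2212 -0.2182 -0.1801 -0.1416 -0.1404] 0.0135
lever 290 [[0.594, -0.271, 0.17], [0.598, -0.259, 0.175], [0.603, -0.234, 0.216], [0.611, -0.203, 0.247], [0.692, -0.155, 0.255]]
head 876 [[0.58, -0.218, 0.145], [0.584, -0.206, 0.149], [0.641, -0.18, 0.165], [0.692, -0.157, 0.17], [0.702, -0.152, 0.179]]
```

```bash
python3 - <<'E'
s=open("h.py").read()
s=s.replace("b=(brass(p)&(d<r)&(C[...,2]>zmin)).astype","b=((brass(p)&(C[...,2]>zmin)|(abs(C[...,2]-c[2])<.012)&(np.hypot(C[...,0]-c[0],C[...,1]-c[1])<.035))&(d<r)).astype")
open("h.py","w").write(s)
E
python3 - <<'E'
from h import *
a,b=get_image("top"),get_image("side")
for n,x0,z0,z1,zm in(("top",(.523,-.353,.26),0,.03,.003),("lid",(.652,.0435,.15),0,.012,.003),("base",(.5,-.180,0),.012,.04,.02)):
    for ps in([a],[b],[a,b]): r,e=fit(ps,x0,z0,z1,zm);print(n,r.round(4),round(e,3))
E
```

```text
top [ 0.5234 -0.3537  0.2773] 0.124
top [ 0.5237 -0.3563  0.2555] 0.102
top [ 0.5233 -0.3544  0.2609] 0.117
lid [0.6518 0.0441 0.1617] 0.1
lid [0.6537 0.042  0.1417] 0.093
lid [0.6526 0.0433 0.1511] 0.11
base [ 0.5004 -0.1807 -0.0147] 0.137
base [ 0.5002 -0.1835 -0.0091] 0.189
base [ 0.5002 -0.1807 -0.012 ] 0.173
```

```bash
cat >> h.py <<'E'
def ori(a):
    y=np.array([-np.sin(a),np.cos(a),0]);z=np.array([0,0,-1.])
    return np.c_[np.cross(y,z),y,z]
def pick(x,y,a,lift):
    move_pose([x,y,.12],ori(a)); move_l([x,y,.03],feed=.15)
    hit=move_l([x,y,-.012],feed=.03,guard=6)
    zc=state()["tcp_pos"][2]; z=zc+(.005 if hit else .002)
    move_l([x,y,z],feed=.03); grasp(); s=state()
    print("contact",hit,zc.round(4) if hasattr(zc,"round") else zc,"grasp z",z,"w",s["width"],"gf",s["grip_force"],"pos",s["tcp_pos"])
    move_l([x,y,z+lift],feed=.12); s=state();print("lifted w",s["width"],s["grip_force"],s["contact_force"],s["clock"])
    return z
E
python3 - <<'E'
from h import *
R=ori(0.3)
p=state()["tcp_pos"]
r=.31;th=np.radians(70)
move_l([r*np.cos(th),r*np.sin(th),.27],feed=.25)
print(state()["joint_pos"],state()["clock"])
move_pose([.32,0,.27],ori(0)); 
move_pose([.42,-.30,.2],ori(.26))
z=pick(.5235,-.3547,.262,.17)
open("z.txt","w").write(str(z))
print(state()["clock"])
E
```

```text
[ 8.37506345e-01 -2.24510612e-01  1.96085828e+00  6.03561082e-05
  1.40517115e+00 -3.92362342e-01] 2.625
contact False -0.0118 grasp z -0.009798104982553167 w 0.06297154041143807 gf 79.6160663138653 pos [ 0.52527866 -0.3558054  -0.00580216]
lifted w 0.06318176577461838 66.83750867843628 [-0.07514286 -0.07690684 -5.88195471] 10.3417
10.3417
```

```bash
python3 - <<'E'
from h import *
a0=-.012
move_pose([.44,-.25,.17],ori(.1)); move_pose([.5003,-.1815,.14],ori(a0)); move_l([.5003,-.1815,.1002],feed=.1);pause(.2)
s=state();print(s["tcp_pos"],s["clock"],s["width"])
a,b=get_image("top"),get_image("side")
L=[]
for p in(a,b):
    for args in(((.5003,-.1815,a0),.106,.136,.085),):
        try: r,e=fit([p],*args);print(r.round(4),round(e,3))
        except Exception as ex: print(ex)
    u,v=project(p,[.5,-.18,.08])[0].astype(int)
    L.append(cv2.resize(p["pixels"][v-45:v+45,u-45:u+45],(400,400),interpolation=cv2.INTER_CUBIC))
cv2.imwrite("pics/held.png",np.hstack(L)[:,:,::-1])
E
```

```text
[ 0.50060931 -0.18178402  0.10093875] 12.1583 0.06349637748858908
[ 0.5341 -0.1538 -0.5878] 726.306
[ 0.5821 -0.2031 -0.9549] 6.816
```

View pics/held.png

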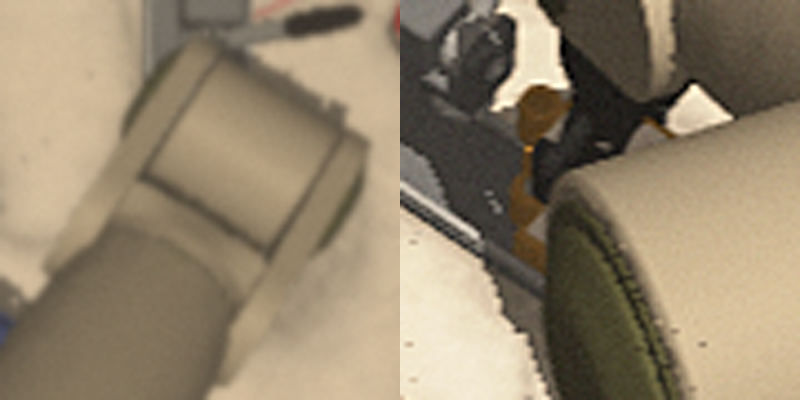

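```bash
python3 - <<'E'
from h import *
x,y=.5012,-.1818
move_l([x,y,.09],feed=.1);pause(.2);f0=state()["contact_force"]
hit=move_l([x,y,.036],feed=.04,guard=8)
s=state();print(hit,s["tcp_pos"].round(4),(s["contact_force"]-f0).round(1),s["ft_torque"].round(2),s["clock"],s["width"])
E
```

```text
False [ 0.5013 -0.1819  0.0363] [-0.4  0.3  0.9] [-0.05 -0.03 -0.06] 14.2083 0.06315060194761428
```

```bash
python3 - <<'E'
from h import *
x,y=.5012,-.1818
f0=state()["contact_force"]
hit=move_l([x,y,.030],feed=.02,guard=5)
s=state();print(hit,s["tcp_pos"].round(4),(s["contact_force"]-f0).round(1),s["clock"])
ungrasp();s=state();print(s["tcp_pos"].round(4),s["contact_force"].round(1))
move_l([x,y,.17],feed=.2)
move_pose([.5,-.06,.2],ori(.05)); move_pose([.56,.04,.14],ori(.15))
a,b=get_image("top"),get_image("side")
for n,x0,z0,z1,zm in(("base+top",(.5,-.181,-.012),.012,.07,.02),("lid",(.6527,.0432,.151),0,.012,.003)):
    for p in(a,b):
        r,e=fit([p],x0,z0,z1,zm);print(n,r.round(4),round(e,3))
u,v=project(b,[.5,-.18,.05])[0].astype(int)
cv2.imwrite("pics/placed.png",cv2.resize(b["pixels"][v-45:v+45,u-45:u+45],(450,450),interpolation=cv2.INTER_CUBIC)[:,:,::-1])
print(state()["clock"])
E
```

```text
True [ 0.5015 -0.182   0.0342] [-1.8 -0.1 10.4] 14.45
[ 0.5007 -0.1815  0.0329] [ 0.   0.2 -0.1]
base+top [ 0.5013 -0.1804 -0.0141] 0.074Traceback (most recent call last):
  File "<stdin>", line 12, in <module>
  File "h.py", line 46, in fit
    J.append((p,roi,mask_of(p,[x0[0],x0[1],z1],zmin=zmin)[v-50:v+50,u-50:u+50].astype(np.float32)))
                    ~~~~~~~^^^^^^^^^^^^^^^^^^^^^^^^^^^^^^
  File "h.py", line 30, in mask_of
    k=max(k,key=cv2.contourArea)
ValueError: max() iterable argument is empty
```

```bash
python3 - <<'E'
from h import *
x,y,a=.6527,.0432,.151
move_pose([x,y,.12],ori(a)); move_l([x,y,-.0035],feed=.1); grasp(); pause(.1); s=state()
print(s["tcp_pos"].round(4),s["width"],s["grip_force"],s["contact_force"].round(1))
move_l([x,y,.15],feed=.15);s=state();print(s["width"],s["contact_force"].round(1))
move_pose([.52,-.06,.17],ori(.05)); x,y=.5010,-.1818
move_pose([x,y,.14],ori(-.012));pause(.2);f0=state()["contact_force"]
hit=move_l([x,y,.0625],feed=.04,guard=6)
s=state();print(hit,s["tcp_pos"].round(4),(s["contact_force"]-f0).round(1),s["ft_torque"].round(2),s["clock"],s["width"])
E
```

```text
[ 0.6532  0.0432 -0.0025] 0.06216967935799316 66.32944464683533 [-1.  -0.3  5.1]
0.0626083587218653 [ 0.  -0.5 -1.8]
True [ 0.501  -0.1818  0.0674] [-1.4  0.6  7.8] [-0.    0.2  -0.03] 23.4833 0.06212727145657775
```

```bash
cat >> h.py <<'E'
def tilt(t,a=0):
    z=np.array([np.sin(t)*np.cos(a),np.sin(t)*np.sin(a),-np.cos(t)]);y=np.array([-np.sin(a),np.cos(a),0])
    return np.c_[np.cross(y,z),y,z]
E
python3 - <<'E'
from h import *
ungrasp(); s=state();x,y,_=s["tcp_pos"];print(s["tcp_pos"].round(4),s["contact_force"].round(1))
move_l([x,y,.16],feed=.2)
R=tilt(.2)
move_pose([.385,-.182,.16],R); grasp()
a,b=get_image("top"),get_image("side");L=[]
for p in(a,b):
    try: r,e=fit([p],(.501,-.181,-.012),.012,.082,.02);print(r.round(4),round(e,3))
    except Exception as ex: print(ex)
    u,v=project(p,[.55,-.18,.08])[0].astype(int)
    L.append(cv2.resize(p["pixels"][v-50:v+50,u-50:u+50],(400,400),interpolation=cv2.INTER_CUBIC))
cv2.imwrite("pics/lid.png",np.hstack(L)[:,:,::-1])
for n,C in(("t",cloud(a)),("s",cloud(b))):
    m=(abs(C[...,0]-.501)<.04)&(abs(C[...,1]+.181)<.028)&(C[...,2]<.12)&(C[...,2]>.05);q=C[m];print(len(q),np.percentile(q[:,2],[10,50,90]).round(4) if len(q) else "")
print(state()["clock"],state()["width"])
E
```

```text
[ 0.5004 -0.1815  0.0664] [-0.3  0.1 -1.2]
[ 0.5021 -0.1803 -0.0118] 0.084
[ 0.5011 -0.1836 -0.0363] 0.088
442 [0.0796 0.0843 0.0885]
579 [0.081  0.0842 0.0879]
25.8833 0.00019695919835264287
```

View pics/lid.png

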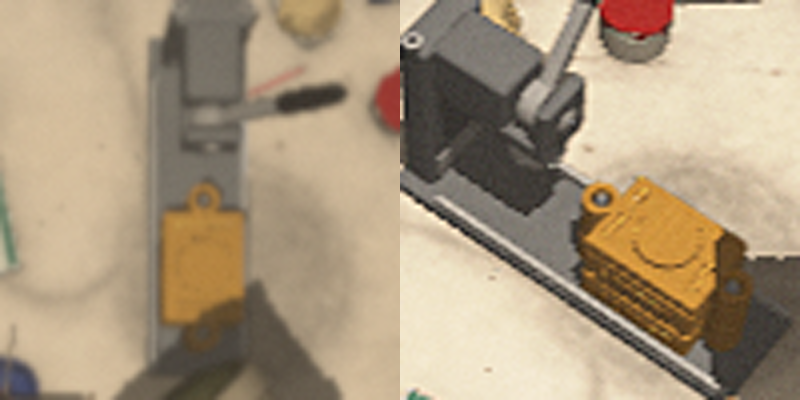

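```bash
python3 - <<'E'
from h import *
R=tilt(.2)
move_l([.392,-.182,.03],R,feed=.15);pause(.1);print(state()["tcp_pos"].round(4),state()["contact_force"].round(1))
for x in(.43,.50,.555):
    hit=move_l([x,-.182,.03],R,feed=.06,guard=15)
    s=state();print(hit,s["tcp_pos"].round(4),s["contact_force"].round(1),s["clock"])
    if hit: break
E
```

```text
[ 0.3923 -0.1823  0.0307] [ 0.4 -0.2 -0.1]
False [ 0.43   -0.1814  0.0297] [-5.1  0.2  3.7] 27.7833
False [ 0.4995 -0.1813  0.0297] [-9.1 -0.2  6.1] 29.1
True [ 0.5328 -0.1807  0.0288] [-6.5 -0.9  4.2] 29.725
```

```bash
python3 - <<'E'
from h import *
move_l([.44,-.182,.04],feed=.2); move_l([.40,-.182,.2],feed=.25)
move_pose([.34,-.2,.28],ori(0))
a,b=get_image("top"),get_image("side");L=[]
for p in(a,b):
    try: r,e=fit([p],(.609,-.182,-.012),.012,.082,.02);print(r.round(4),round(e,3))
    except Exception as ex: print(ex)
    R=np.array(p["orientation"]);t=np.array(p["xyz"])
    print([((t+R@np.array(q["position"])).round(3),round(q["conf"],2)) for q in boxes_of(p,"lever_grip")[:2]])
    C=cloud(p)
    # front ear edge, dark handle points
    q=C[brass(p)&(abs(C[...,1]+.181)<.014)&(C[...,2]>.06)&(abs(C[...,0]-.55)<.06)];print("ear",len(q),np.percentile(q[:,0],[0,2,5]).round(4))
    m=(p["pixels"].max(2)<75)&(C[...,2]>.15)&(C[...,2]<.3)&(C[...,0]>.57)&(C[...,0]<.64)&(C[...,1]<-.2)&(C[...,1]>-.32)
    q=C[m];print("handle",len(q),np.percentile(q,[2,50,98],axis=0).round(3).tolist())
    u,v=project(p,[.58,-.18,.08])[0].astype(int)
    L.append(cv2.resize(p["pixels"][v-50:v+50,u-50:u+50],(400,400),interpolation=cv2.INTER_CUBIC))
cv2.imwrite("pics/pushed.png",np.hstack(L)[:,:,::-1]);print(state()["clock"])
E
```

```text
[ 0.608  -0.1805 -0.0405] 1.114
[(array([ 0.605, -0.219,  0.204]), 0.61)]
ear 112 [0.543  0.5441 0.5455]
handle 51 [[0.599, -0.262, 0.214], [0.604, -0.245, 0.236], [0.609, -0.227, 0.254]]
[ 0.61   -0.1844 -0.0516] 0.426
[(array([ 0.601, -0.229,  0.203]), 0.6)]
ear 186 [0.542  0.5434 0.5454]
handle 150 [[0.597, -0.266, 0.207], [0.603, -0.244, 0.232], [0.612, -0.227, 0.253]]
31.8333
```

View pics/pushed.png

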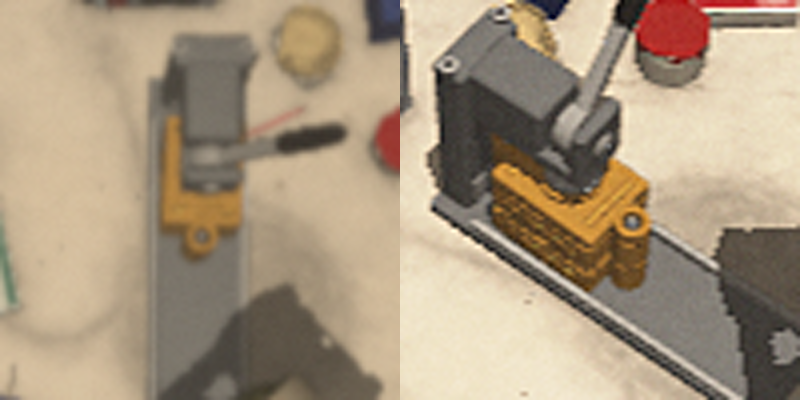

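```bash
python3 - <<'E'
from h import *
X,Y0,Z0=.606,-.181,.142
P=lambda t:[X,Y0-.11*np.cos(t),Z0+.11*np.sin(t)-.0187]
q=state()["joint_pos"]
best=None
for a in(-np.pi/2,np.pi/2):
    j=ik([X,P(.95)[1],.33],ori(a));print(a,None if j is None else np.round(j,2))
    if j is not None and (best is None or abs(j-q).max()<best[0]): best=(abs(j-q).max(),a)
R=ori(best[1]);ungrasp()
move_pose([.48,-.25,.33],R)
p=P(.95);move_l([p[0],p[1],.33],R,feed=.25);hit=move_l(p,R,feed=.1,guard=10);print("down",hit,state()["tcp_pos"].round(4))
grasp();s=state();print("w",s["width"],s["grip_force"],s["tcp_pos"].round(4),s["contact_force"].round(1),s["clock"])
E
```

```text
-1.5707963267948966 [-0.56  0.59  0.83 -0.    1.72 -0.56]
1.5707963267948966 [-0.56  0.59  0.83 -0.    1.72  2.58]
down False [ 0.6062 -0.2451  0.2135]
w 0.01667167430049222 58.749688155949116 [ 0.6057 -0.2452  0.213 ] [-4.5 -0.3  2.8] 36.7417
```

```bash
python3 - <<'E'
from h import *
X,Y0,Z0=.606,-.181,.142
P=lambda t:[X,Y0-.11*np.cos(t),Z0+.11*np.sin(t)-.0187]
for t in np.linspace(.95,0,9)[1:]:
    hit=move_l(P(t),feed=.08,guard=30);s=state()
    print(round(t,2),hit,s["tcp_pos"].round(4),s["contact_force"].round(1),round(s["width"],4))
    if hit: break
else:
    p=P(0);hit=move_l([p[0],p[1],p[2]-.008],feed=.02,guard=12);s=state();print(hit,s["tcp_pos"].round(4),s["contact_force"].round(1),s["clock"])
E
```

```text
0.83 False [ 0.6056 -0.2552  0.2042] [-4.5 -1.  -0.8] 0.0168
0.71 False [ 0.6056 -0.2638  0.1947] [-5.1  0.1 -1.4] 0.017
0.59 False [ 0.6055 -0.2715  0.1842] [-5.8  1.6 -1.1] 0.0169
0.48 False [ 0.6055 -0.2778  0.1728] [-5.6  3.1 -2.1] 0.0166
0.36 False [ 0.6054 -0.2827  0.1608] [-6.5  4.1 -0.5] 0.0165
0.24 False [ 0.6054 -0.2861  0.1483] [-7.   5.5 -1.5] 0.0166
0.12 False [ 0.6054 -0.2881  0.1355] [-6.1  7.6  0.5] 0.0164
0.0 True [ 0.6053 -0.2889  0.128 ] [-3.3  0.9  6.6] 0.0168
```

```bash
python3 - <<'E'
from h import *
p=state()["tcp_pos"]
hit=move_l([p[0],p[1],.121],feed=.03,guard=25);s=state();print(hit,s["tcp_pos"].round(4),s["contact_force"].round(1))
pause(.2);ungrasp();s=state();print(s["tcp_pos"].round(4),s["contact_force"].round(1))
p=s["tcp_pos"];move_l([p[0],p[1],.25],feed=.2);move_pose([.4,-.25,.3],ori(-.8));move_pose([.33,-.2,.3],ori(-.5))
a,b=get_image("top"),get_image("side");L=[]
for p in(a,b):
    C=cloud(p)
    m=(p["pixels"].max(2)<75)&(C[...,2]>.1)&(C[...,2]<.3)&(C[...,0]>.57)&(C[...,0]<.64)&(C[...,1]<-.25)&(C[...,1]>-.34)
    q=C[m];print("handle",len(q),np.percentile(q,[2,50,98],axis=0).round(3).tolist())
    if len(q)>5: print("slope top",np.polyfit(q[:,1],q[:,2],1).round(3))
    q=C[brass(p)&(abs(C[...,1]+.181)<.014)&(C[...,2]>.06)&(abs(C[...,0]-.55)<.06)];print("ear",len(q),np.percentile(q[:,0],[0,2,5]).round(4))
    u,v=project(p,[.58,-.2,.08])[0].astype(int)
    L.append(cv2.resize(p["pixels"][v-50:v+50,u-50:u+50],(400,400),interpolation=cv2.INTER_CUBIC))
cv2.imwrite("pics/lever.png",np.hstack(L)[:,:,::-1]);print(state()["clock"])
E
```

```text
True [ 0.6053 -0.289   0.1279] [-5.1  1.9  9.7]
[ 0.6047 -0.2891  0.126 ] [0.4 0.8 0.3]
handle 62 [[0.599, -0.312, 0.143], [0.603, -0.284, 0.151], [0.609, -0.263, 0.155]]
slope top [-0.028  0.143]
ear 112 [0.5433 0.5443 0.5464]
handle 110 [[0.596, -0.315, 0.144], [0.603, -0.286, 0.15], [0.612, -0.258, 0.156]]
slope top [0.013 0.154]
ear 176 [0.5424 0.5429 0.5444]
42.4667
```

View pics/lever.png

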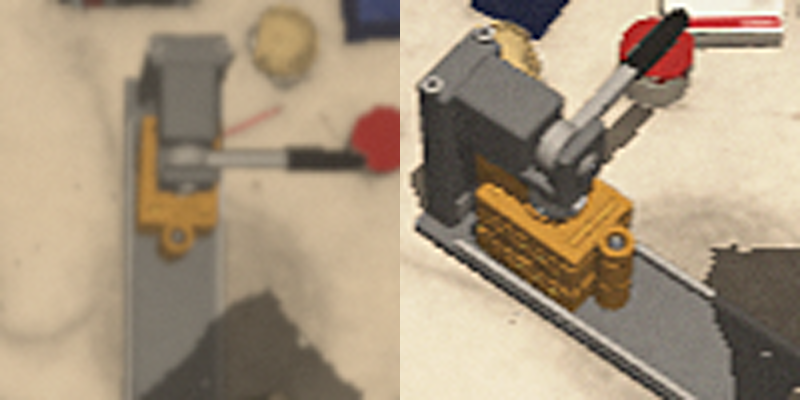

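```bash
python3 -c "
from station import *
print(finish_job())"
```

```text
the job is handed in; nothing more can be done
None
```

I closed the flask, slid it back under the foot to the stop and brought the lever down level, then released everything and handed the job in at about 42 s. The last pictures show the handle level and the flask in place; I saw no sign of the other things moving, but I did not measure them or the foot force.

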